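# Feed two wheel bearings through the gate into the feed slot

### The job

Using only the fingertips, push the two wheel bearings flat along the bench, one at a time, through the gate into the blue feed slot: first the red-sealed bearing, fully through the gate while the black-sealed one is still outside the guides, then the black-sealed one behind it, until both lie fully inside the slot with the red one innermost. Only push them: never lift or tip them. Leave the steel drift punch, the abrasive roll and the marker where they are, and finish clear of everything.

Things in the scene. Friction and masses are not known exactly. Their poses are not given: they have to be found in the camera images.
- feed_slot: Fixed feed slot: two blue rails 12 mm high, 14 mm thick, 57 mm apart. Origin: on the bench in the middle of the gate, the slot's open end, marked by two steel pins (14 mm across, 18 mm high, 57 mm clear between them). Its own -y axis points into the slot, z up. The slot is 98 mm long and just holds two bearings in line. Its place and yaw vary.
- slot_mouth (a point): Middle of the mouth of the slot's guides, on the bench, 69 mm in front of the gate (own y = +69 mm). Two blue guide wings, 12 mm high, flare from the gate pins at 28 degrees to here, where they are about 129 mm apart inside and 154 mm over all. Outside the guides means farther out than this.
- slot_stop (a point): Middle of the inner face of the black stop (16 mm high) that closes the slot, at bench level, 98 mm past the gate.
- bearing_red: Loose wheel bearing with a RED seal ring, lying flat on the bench: 47 mm outside diameter, 14 mm high, about 0.11 kg. Origin: centre of its underside. Slides on the bench; stays where it is left.
- bearing_black: Loose wheel bearing with a BLACK seal ring, same size: 47 mm outside diameter, 14 mm high, lying flat. Origin: centre of its underside. Slides on the bench; stays where it is left.
- punch: Loose pale grey steel drift punch lying on the bench, 25 mm thick, 205 mm long (along its own y). Origin: centre of its underside. To be left alone.
- abrasive_roll: Loose brown-red cartridge roll of abrasive lying on the bench, 24 mm thick, 56 mm long (along its own y). Origin: centre of its underside. To be left alone.
- marker: Loose white and red paint marker lying on the bench, 15 mm thick, 132 mm long (along its own y). Origin: centre of its underside. To be left alone.
There are look-alikes about, which are no part of the job. Several things have the shape of the feed_slot; the one meant has the colours described above.

How it is judged:
By the outcome, as a careful person would: the job done as asked, in the order asked, and still so for the second after the job is handed in, with the robot touching nothing.
It also fails if it takes over 72 s, if anything falls off the work surface, if the arm or the gripper's body presses on something with over 40 N, if the wrist force passes 120 N, or if a joint passes its speed limit or range.

### The arm

A 6-joint arm with a two-finger parallel gripper is mounted at the origin on the work surface; the furniture and walls round the work are solid. World frame = base frame: x ahead of the robot, y to its left, z up, the work surface at z = 0. Lengths are in m, angles in degrees, forces in N, time in s.
With the tool pointing down it reaches from about 0.35 to 0.775 m from the base axis. Payload 7.3 kg.
Tool frame: the origin (TCP) lies at the centre of the arm's flange, where the gripper is bolted on; the fingertips stand 178 mm ahead of it and the grasp point (between the pads) lies 159 mm ahead of it; z points along the fingers, x is the direction in which the jaws open and shut, and the axes are right-handed (so a half turn about z gives the same grasp; the last joint's range is limited). The gripper opens to 92 mm and grips with 3 to 60 N. Pads are 19 mm wide; open, the fingers measure 130 mm over their backs; the gripper's body (75 mm by 190 mm) begins 47 mm behind the grasp point.
Start: joints at [67.552, 19.595, 87.324, -0, 73.075, -8.365], TCP at [0.128, 0.509, 0.405] pointing down, gripper open.
Joint ranges: [-145.02, 145.02], [-44.19, 115.74], [2.07, 154.8], [-57.11, 237.11], [16.16, 152.29], [-177.93, 177.93]. Speed limits (degrees/s): [147.25, 147.25, 180, 180, 180, 180].

### API

Orientations are given as a 3x3 rotation matrix whose columns are the frame's x, y, z axes.
In Python, from station import sensors, get_image, camera_params, env gives the robot as it stands.
- The arm moves only by the tool drive_tool, never from a script. Its argument "plan" is a list of rows, each an object of numbers: "tx", "ty", "tz": the shift along the tool's x, y, z in m; "rx", "ry", "rz": the turn, a rotation vector about the tool's x, y, z in rad; "hand": the gripper command: -1 is shut, 1 is fully open, values between are in proportion. A call has 1 to 20 rows; each row shifts and turns the commanded pose from where the row before left it, along the tool's axes as they then stand; what a row does not reach is not made up. A row lasts 1/12 s, in which the tool goes at most 41.7 mm and 7.16 degrees, less where a joint would pass 70% of its speed; a pose out of reach is approached as far as the arm can. A call with a gripper value outside its range is refused whole. The fingers move at their own pace and stop on an object; "grip_force" is the grip in N (left out, the last holds). Time passes only in rows, so rows that do not move let the fingers close. It gives the time, the measured TCP pose, the force and the opening at its end, in the units of the state.
- sensors.get_obs(): the state, without advancing time (a new reading comes with each control period).
- get_image(name): name is "scene" or "top" or "wrist"; returns the picture (384x512x3 uint8, blue, green, red); there is no depth.
- camera_params(name): a dict with "fx", "fy", "cx", "cy" (pixels), "distortion" ([k1, k2, p1, p2, k3] as OpenCV has them; the pictures are not rectified), "xyz" and "rotation" of the camera in the world. Camera axes: x right, y down, z forward; pixel columns grow to the right and rows downward; lengths in m; the calibration is good to about 2 mm. A picture is of the moment at which its call begins: read the wrist's pose just before it. camera_params takes no time and is no camera call; for the wrist camera it gives the pose at the moment of the call.
- env.finish_job(): hands the job in, once; it reports no verdict.
The state is a dict: "time": time; "qpos": joint angles; "dq": joint speeds; "tau": joint torques, N m; "tool_pos": TCP position; "orientation": TCP orientation; "force": force on the tool from outside, world axes, zero at the start; "moment": the same for the moment, N m; "gripper_width": opening from 0.0 (shut) to 1.0 (fully open).
Only numpy, scipy, OpenCV 4.12 (cv2) and the standard library are available. Lean on these libraries where they do the work, as an engineer would, in place of code of your own. Each camera call takes 0.05 s, during which the arm holds its last target. There are 200 camera calls.

## Working session

There is one attempt and no reset: what is moved stays moved. The work goes in short steps, Python scripts to look and compute and a tool call to move; the robot and the scene stay as the last step left them, time stands still between calls to the robot, and variables do not carry over. Pictures are saved under pics/ and viewed, about 8 in all and at most 12, crops included, and the job is handed in when it is done.

Besides the shell and the picture viewer there is one more tool, called after "Emit:" as name([rows], argument=value, ...), one row to a line, values as JSON. drive_tool: Moves the arm, as the interface text tells. Its arguments: {"type":"object","properties":{"plan":{"type":"array"},"grip_force":{"type":"number"}},"required":["plan"]}

```bash
mkdir -p pics; ls; python3 - <<'E'
from station import *
import cv2,numpy as np
o=sensors.get_obs();print(o)
a=get_image("top");b=get_image("scene")
cv2.imwrite("pics/top.png",cv2.resize(a,(800,600)));cv2.imwrite("pics/scene.png",b)
cv2.imwrite("pics/top_raw.png",a)
for n in("top","scene","wrist"):print(n,camera_params(n))
E
```

```text
pics
{'time': 0.0, 'qpos': array([ 6.75519916e+01,  1.96383569e+01,  8.73760639e+01, -4.58398102e-04,
        7.30758280e+01, -8.36394391e+00]), 'dq': array([ 0.05945805,  0.02378453,  0.09513397, -0.02975158,  0.00164326,
        0.00210522]), 'tau': array([-1.30930664e-03, -4.31251681e+01, -2.44216830e+01,  7.17673148e-02,
        5.60577388e-02, -1.27595540e-04]), 'tool_pos': array([0.12767567, 0.50910761, 0.40403446]), 'orientation': array([[ 2.43342526e-01,  9.69940236e-01, -5.94384396e-04],
       [ 9.69939165e-01, -2.43343151e-01, -1.45870687e-03],
       [-1.55949786e-03, -2.21551289e-04, -9.99998759e-01]]), 'force': array([ 0.17899832,  0.52201442, -0.45380571]), 'moment': array([0.03689769, 0.05148551, 0.01329712]), 'gripper_width': 1.001529896547682}
top {'fx': 473.36976554516036, 'fy': 473.36976554516036, 'cx': 252.48827891036296, 'cy': 189.74569070222984, 'distortion': array([-0.06047693,  0.        ,  0.        ,  0.        ,  0.        ]), 'xyz': array([ 0.32249036, -0.03210647,  1.35291569]), 'rotation': array([[-0.00914215, -0.99091298,  0.13419349],
       [-0.99978
[... 191 characters left out ...]
distortion': array([-0.13893269,  0.        ,  0.        ,  0.        ,  0.        ]), 'xyz': array([-0.13704812, -0.37825236,  1.03591753]), 'rotation': array([[ 0.45440319, -0.72948626,  0.51124118],
       [-0.89067994, -0.36279973,  0.27398103],
       [-0.01438724, -0.57985012, -0.81459613]])}
wrist {'fx': 268.7322748717379, 'fy': 268.7322748717379, 'cx': 255.46216068694713, 'cy': 193.9089747161248, 'distortion': array([0.00520247, 0.        , 0.        , 0.        , 0.        ]), 'xyz': array([0.0501433 , 0.52761209, 0.3841457 ]), 'rotation': array([[ 0.24245859,  0.92678456,  0.28685223],
       [ 0.97016121, -0.23130497, -0.07269959],
       [-0.00102651,  0.29591955, -0.95521231]])}
```

View pics/top.png

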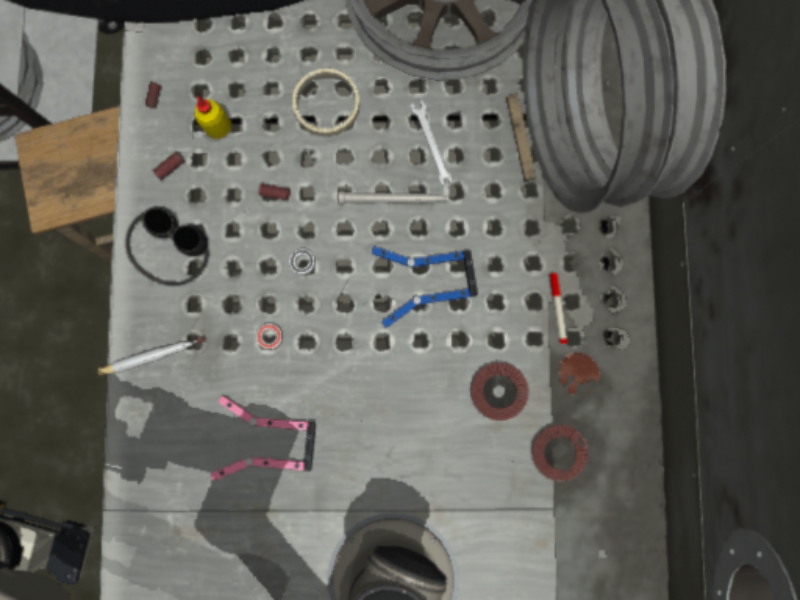

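View pics/scene.png

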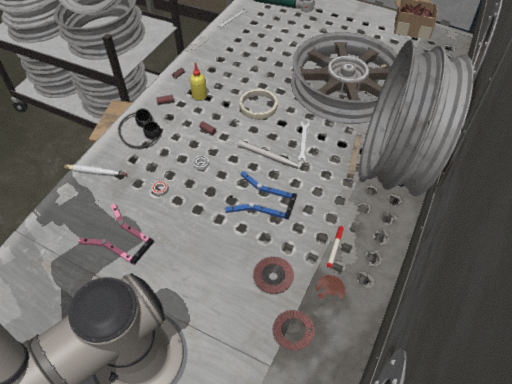

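The top view shows the blue slot with its pins at (411,262) and (417,300), its stop at (471,272), and its mouth facing left (+y). The red bearing is at (270,336) and the other bearing at (302,262). The punch is at (340-450,197) and the marker at (558,308). I'll measure them next.

```bash
cat > h.py <<'E'
from station import sensors,get_image,camera_params,env
import cv2,numpy as np
def ray(cam,uv,z=0.):
    K=np.array([[cam['fx'],0,cam['cx']],[0,cam['fy'],cam['cy']],[0,0,1]])
    p=cv2.undistortPoints(np.array(uv,float).reshape(-1,1,2),K,cam['distortion']).reshape(-1,2)
    d=np.c_[p,np.ones(len(p))]@cam['rotation'].T
    return cam['xyz']+d*((z-cam['xyz'][2])/d[:,2])[:,None]
def proj(cam,P):
    K=np.array([[cam['fx'],0,cam['cx']],[0,cam['fy'],cam['cy']],[0,0,1]])
    R=cam['rotation'].T
    return cv2.projectPoints(np.array(P,float).reshape(-1,3),cv2.Rodrigues(R)[0],-R@cam['xyz'],K,cam['distortion'])[0].reshape(-1,2)
def tomove(p,push=None):
    """tool-frame shift to TCP p and rz to make jaw axis perpendicular to push dir (tool y = +-push)"""
    o=sensors.get_obs();R=o['orientation'];t=R.T@(np.array(p)-o['tool_pos'])
    a=None
    if push is not None:
        l=R.T@np.r_[push,0];a=np.arctan2(-l[0],l[1]);a=(a+np.pi/2)%np.pi-np.pi/2
    return np.round(t,4),a
E
python3 - <<'E'
from h import *
a=cv2.imread("pics/top_raw.png");c=camera_params("top")
for n,u in dict(red=(270,336),blk=(302,262),pin1=(411,262),pin2=(417,300),w1=(377,250),w2=(386,323),s1=(468,252),s2=(473,293),punchL=(340,197),punchR=(447,199)).items():
    print(n,ray(c,np.array(u)/1.5625,.014)[0][:2].round(3))
cv2.imwrite("pics/crop.png",cv2.resize(a[150:235,140:320],(795,375),interpolation=cv2.INTER_CUBIC))
E
```

```text
red [0.434 0.219]
blk [0.57  0.161]
pin1 [ 0.567 -0.04 ]
pin2 [ 0.497 -0.05 ]
w1 [0.591 0.022]
w2 [0.455 0.007]
s1 [ 0.585 -0.145]
s2 [ 0.509 -0.152]
punchL [0.692 0.091]
punchR [ 0.686 -0.108]
```

View pics/crop.png

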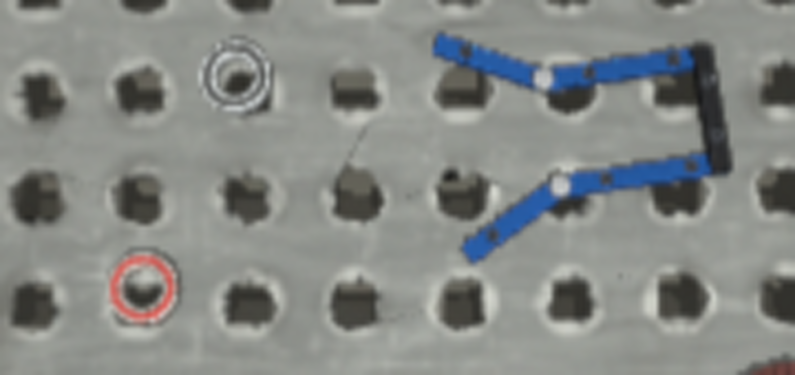

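The crop shows the red bearing at (143,287) and the other at (236,76), which has a grey/black seal. The pins are at (543,78) and (560,186), and both bearings are outside the guides.

```bash
python3 - <<'E'
from h import *
c=camera_params("top")
f=lambda u,z:ray(c,(np.array(u)+.5)/4.417-.5+[140,150],z)[0][:2]
r=f((143,287),.014);b=f((236,76),.014);p1=f((543,78),.018);p2=f((560,186),.018)
s=(f((703,48),.016)+f((722,168),.016))/2
g=(p1+p2)/2;d=(s-g)/np.linalg.norm(s-g);n=(p2-p1)/np.linalg.norm(p2-p1);n=np.array([-n[1],n[0]]);n*=np.sign(n@d)
print('r',r,'b',b,'g',g,'pinsep',np.linalg.norm(p1-p2),'axis',d,n,'stop',np.linalg.norm(s-g))
m=g-.069*d;print('mouth',m)
u=m-r;u/=np.linalg.norm(u);print('push',u,np.linalg.norm(m-r))
P=r-u*.09
print(tomove(np.r_[P,.33],u))
E
```

```text
r [0.43507906 0.22092898] b [0.57253269 0.16172679] g [ 0.53252735 -0.0436102 ] pinsep 0.07145957051238538 axis [ 0.14063071 -0.99006212] [ 0.14119229 -0.98998219] stop 0.1054899038555218
mouth [0.52282383 0.02470408]
push [ 0.40821077 -0.91288771] 0.21494965459945337
(array([-0.1339,  0.3127,  0.0742]), np.float64(0.9045250119723995))
```

```bash
python3 - <<'E'
from h import *
r=np.array([.4351,.2209]);u=np.array([.484,-.875])
print(tomove(np.r_[r-u*.09,.33],u))
E
```

```text
(array([-0.1389,  0.3069,  0.0743]), np.float64(0.8197653095204434))
```

Emit:
drive_tool([
  {"tx":-0.0139,"ty":0.0307,"tz":0.0074,"hand":-0.348},
  {"tx":-0.0139,"ty":0.0307,"tz":0.0074,"hand":-0.348},
  {"tx":-0.0139,"ty":0.0307,"tz":0.0074,"hand":-0.348},
  {"tx":-0.0139,"ty":0.0307,"tz":0.0074,"hand":-0.348},
  {"tx":-0.0139,"ty":0.0307,"tz":0.0074,"hand":-0.348},
  {"tx":-0.0139,"ty":0.0307,"tz":0.0074,"hand":-0.348},
  {"tx":-0.0139,"ty":0.0307,"tz":0.0074,"hand":-0.348},
  {"tx":-0.0139,"ty":0.0307,"tz":0.0074,"hand":-0.348},
  {"tx":-0.0139,"ty":0.0307,"tz":0.0074,"hand":-0.348},
  {"tx":-0.0139,"ty":0.0307,"tz":0.0074,"hand":-0.348},
  {"rz":0.1025,"hand":-0.348},
  {"rz":0.1025,"hand":-0.348},
  {"rz":0.1025,"hand":-0.348},
  {"rz":0.1025,"hand":-0.348},
  {"rz":0.1025,"hand":-0.348},
  {"rz":0.1025,"hand":-0.348},
  {"rz":0.1025,"hand":-0.348},
  {"rz":0.1025,"hand":-0.348},
  {"hand":-0.348},
  {"hand":-0.348},
])

```text
$.plan[0]: bad value
```

```bash
python3 - <<'E'
from h import *
r=np.array([.4351,.2209]);u=np.array([.484,-.875])
print(tomove(np.r_[r-u*.09,.33],u))
c=camera_params("wrist");a=get_image("wrist");cv2.imwrite("pics/w1.png",a)
import json;json.dump({k:np.array(v).tolist() for k,v in c.items()},open("w1.json","w"))
print(proj(c,[[*r,.014],[.5725,.1617,.014],[.5325,-.0436,0]]).round(1))
o=sensors.get_obs();print(o['time'],o['gripper_width'],o['tool_pos'])
E
```

```text
(array([-0.1389,  0.3069,  0.0743]), np.float64(0.8197653095204434))
[[142.5 370.3]
 [139.3 427.9]
 [ 39.3 424.3]]
0.15 0.9954232050560083 [0.12769267 0.50913622 0.40419936]
```

View pics/w1.png

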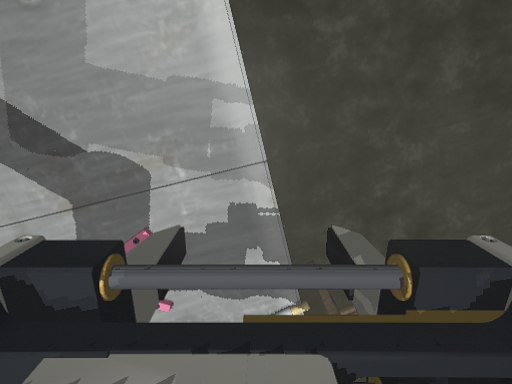

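That wrist view is of the start pose because the plan was refused. It shows the camera looking toward tool −y, with the fingers at the bottom, so I'll push along tool −y. I'll retry with complete rows.

Emit:
drive_tool([
  {"tx":-0.0139,"ty":0.0307,"tz":0.0074,"rx":0.0,"ry":0.0,"rz":0.0,"hand":-0.348},
  {"tx":-0.0139,"ty":0.0307,"tz":0.0074,"rx":0,"ry":0,"rz":0,"hand":-0.348},
  {"tx":-0.0139,"ty":0.0307,"tz":0.0074,"rx":0,"ry":0,"rz":0,"hand":-0.348},
  {"tx":-0.0139,"ty":0.0307,"tz":0.0074,"rx":0,"ry":0,"rz":0,"hand":-0.348},
  {"tx":-0.0139,"ty":0.0307,"tz":0.0074,"rx":0,"ry":0,"rz":0,"hand":-0.348},
  {"tx":-0.0139,"ty":0.0307,"tz":0.0074,"rx":0,"ry":0,"rz":0,"hand":-0.348},
  {"tx":-0.0139,"ty":0.0307,"tz":0.0074,"rx":0,"ry":0,"rz":0,"hand":-0.348},
  {"tx":-0.0139,"ty":0.0307,"tz":0.0074,"rx":0,"ry":0,"rz":0,"hand":-0.348},
  {"tx":-0.0139,"ty":0.0307,"tz":0.0074,"rx":0,"ry":0,"rz":0,"hand":-0.348},
  {"tx":-0.0139,"ty":0.0307,"tz":0.0074,"rx":0,"ry":0,"rz":0,"hand":-0.348},
])

```text
time: 0.98
tool_pos: [0.3927, 0.2984, 0.3303]
orientation: [[0.243, 0.97, -0.0], [0.97, -0.243, -0.0], [-0.0, -0.0, -1.0]]
force: [0.4, 0.4, -0.2]
gripper_width: 0.342
```

Next, turn rz −2.322 (20 rows of −0.1161).

Emit:
drive_tool([
  {"tx":0,"ty":0,"tz":0,"rx":0,"ry":0,"rz":-0.1161,"hand":-0.348},
  {"tx":0,"ty":0,"tz":0,"rx":0,"ry":0,"rz":-0.1161,"hand":-0.348},
  {"tx":0,"ty":0,"tz":0,"rx":0,"ry":0,"rz":-0.1161,"hand":-0.348},
  {"tx":0,"ty":0,"tz":0,"rx":0,"ry":0,"rz":-0.1161,"hand":-0.348},
  {"tx":0,"ty":0,"tz":0,"rx":0,"ry":0,"rz":-0.1161,"hand":-0.348},
  {"tx":0,"ty":0,"tz":0,"rx":0,"ry":0,"rz":-0.1161,"hand":-0.348},
  {"tx":0,"ty":0,"tz":0,"rx":0,"ry":0,"rz":-0.1161,"hand":-0.348},
  {"tx":0,"ty":0,"tz":0,"rx":0,"ry":0,"rz":-0.1161,"hand":-0.348},
  {"tx":0,"ty":0,"tz":0,"rx":0,"ry":0,"rz":-0.1161,"hand":-0.348},
  {"tx":0,"ty":0,"tz":0,"rx":0,"ry":0,"rz":-0.1161,"hand":-0.348},
  {"tx":0,"ty":0,"tz":0,"rx":0,"ry":0,"rz":-0.1161,"hand":-0.348},
  {"tx":0,"ty":0,"tz":0,"rx":0,"ry":0,"rz":-0.1161,"hand":-0.348},
  {"tx":0,"ty":0,"tz":0,"rx":0,"ry":0,"rz":-0.1161,"hand":-0.348},
  {"tx":0,"ty":0,"tz":0,"rx":0,"ry":0,"rz":-0.1161,"hand":-0.348},
  {"tx":0,"ty":0,"tz":0,"rx":0,"ry":0,"rz":-0.1161,"hand":-0.348},
  {"tx":0,"ty":0,"tz":0,"rx":0,"ry":0,"rz":-0.1161,"hand":-0.348},
  {"tx":0,"ty":0,"tz":0,"rx":0,"ry":0,"rz":-0.1161,"hand":-0.348},
  {"tx":0,"ty":0,"tz":0,"rx":0,"ry":0,"rz":-0.1161,"hand":-0.348},
  {"tx":0,"ty":0,"tz":0,"rx":0,"ry":0,"rz":-0.1161,"hand":-0.348},
  {"tx":0,"ty":0,"tz":0,"rx":0,"ry":0,"rz":-0.1161,"hand":-0.348},
])

```text
time: 2.65
tool_pos: [0.3868, 0.3081, 0.3303]
orientation: [[-0.881, -0.474, 0.007], [-0.474, 0.881, -0.012], [-0.0, -0.014, -1.0]]
force: [1.3, 0.6, -0.5]
gripper_width: 0.325
```

```bash
python3 - <<'E'
from h import *
r=np.array([.4351,.2209]);u=np.array([.484,-.875])
print(tomove(np.r_[r-u*.09,.33],u))
o=sensors.get_obs();print(o['time'],o['gripper_width'],o['tool_pos'],o['qpos'].round(1),o['orientation'][:,1])
c=camera_params("wrist");a=get_image("wrist");cv2.imwrite("pics/w2.png",a)
import json;json.dump({k:np.array(v).tolist() for k,v in c.items()},open("w2.json","w"))
g=np.array([.5325,-.0436])
print(proj(c,[[*r,.014],[.5725,.1617,.014],[*g,0],[*(g+.0355*np.array([.99,.141])),.018],[*(g-.0355*np.array([.99,.141])),.018]]).round(1))
E
```

```text
(array([-0.0002, -0.0097,  0.0005]), np.float64(-0.011797919567067439))
2.65 0.3246633437742761 [0.38680478 0.30810497 0.33032415] [  29.9   20.8   98.3   -0.9   60.9 -177.9] [-0.4736242   0.88061675 -0.01393784]
[[ 254.3   96.6]
 [ 152.6  -39.9]
 [ 304.5 -280.7]
 [ 262.9 -343. ]
 [ 353.3 -290.9]]
```

View pics/w2.png

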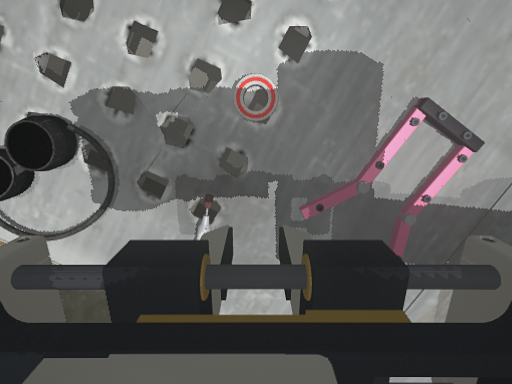

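The wrist view shows the red bearing at (256,97) against a prediction of (254,97), which agrees. Joint 6 is at its limit in this yaw, so I'll unwind half a turn and push with tool +y after all.

Emit:
drive_tool([
  {"tx":0,"ty":0,"tz":0,"rx":0,"ry":0,"rz":0.12,"hand":-0.348},
  {"tx":0,"ty":0,"tz":0,"rx":0,"ry":0,"rz":0.12,"hand":-0.348},
  {"tx":0,"ty":0,"tz":0,"rx":0,"ry":0,"rz":0.12,"hand":-0.348},
  {"tx":0,"ty":0,"tz":0,"rx":0,"ry":0,"rz":0.12,"hand":-0.348},
  {"tx":0,"ty":0,"tz":0,"rx":0,"ry":0,"rz":0.12,"hand":-0.348},
  {"tx":0,"ty":0,"tz":0,"rx":0,"ry":0,"rz":0.12,"hand":-0.348},
  {"tx":0,"ty":0,"tz":0,"rx":0,"ry":0,"rz":0.12,"hand":-0.348},
  {"tx":0,"ty":0,"tz":0,"rx":0,"ry":0,"rz":0.12,"hand":-0.348},
  {"tx":0,"ty":0,"tz":0,"rx":0,"ry":0,"rz":0.12,"hand":-0.348},
  {"tx":0,"ty":0,"tz":0,"rx":0,"ry":0,"rz":0.12,"hand":-0.348},
  {"tx":0,"ty":0,"tz":0,"rx":0,"ry":0,"rz":0.12,"hand":-0.348},
  {"tx":0,"ty":0,"tz":0,"rx":0,"ry":0,"rz":0.12,"hand":-0.348},
  {"tx":0,"ty":0,"tz":0,"rx":0,"ry":0,"rz":0.12,"hand":-0.348},
  {"tx":0,"ty":0,"tz":0,"rx":0,"ry":0,"rz":0.12,"hand":-0.348},
  {"tx":0,"ty":0,"tz":0,"rx":0,"ry":0,"rz":0.12,"hand":-0.348},
  {"tx":0,"ty":0,"tz":0,"rx":0,"ry":0,"rz":0.12,"hand":-0.348},
  {"tx":0,"ty":0,"tz":0,"rx":0,"ry":0,"rz":0.12,"hand":-0.348},
  {"tx":0,"ty":0,"tz":0,"rx":0,"ry":0,"rz":0.12,"hand":-0.348},
  {"tx":0,"ty":0,"tz":0,"rx":0,"ry":0,"rz":0.12,"hand":-0.348},
  {"tx":0,"ty":0,"tz":0,"rx":0,"ry":0,"rz":0.12,"hand":-0.348},
])

```text
time: 4.37
tool_pos: [0.3862, 0.3088, 0.3303]
orientation: [[0.335, 0.942, 0.006], [0.942, -0.335, -0.012], [-0.009, 0.01, -1.0]]
force: [-0.4, -0.1, 0.2]
gripper_width: 0.327
```

```bash
cat >> h.py <<'E'
from scipy.spatial.transform import Rotation as Rn
def full(p,u):
    "rotation vector (tool frame) to y=u,z=down; then shift in the NEW tool frame to p"
    o=sensors.get_obs();R=o['orientation'];u=np.array(u)/np.linalg.norm(u)
    T=np.c_[[-u[1],u[0],0],[*u,0],[0,0,-1.]]
    print('t',o['time'],'F',o['force'].round(1),'gw',o['gripper_width'].round(3) if 0 else round(float(o['gripper_width']),3),'tcp',o['tool_pos'].round(4))
    print('rotvec',Rn.from_matrix(R.T@T).as_rotvec().round(4),'shift(new frame)',(T.T@(np.array(p)-o['tool_pos'])).round(4),'shift(now)',(R.T@(np.array(p)-o['tool_pos'])).round(4))
E
python3 - <<'E'
from h import *
import json
c={k:np.array(v) for k,v in json.load(open("w2.json")).items()}
r=ray(c,(256,97.),.014)[0][:2];print('r wrist',r)
r=(r+[.4351,.2209])/2
g=np.array([.5325,-.0436]);d=np.array([.1409,-.99]);q=g-.12*d;u=q-r;print(np.linalg.norm(u));u/=np.linalg.norm(u);print(u)
full(np.r_[r-u*.05,.183],u)
E
```

```text
r wrist [0.43335641 0.22041655]
0.16666786535104527
[ 0.48817926 -0.87274338]
t 4.3667 F [-0.4 -0.1  0.2] gw 0.327 tcp [0.3862 0.3088 0.3303]
rotvec [0.0127 0.0049 0.7193] shift(new frame) [-0.0011  0.0504  0.1473] shift(now) [-0.0327  0.0357  0.148 ]
```

Emit:
drive_tool([
  {"tx":0,"ty":0,"tz":0,"rx":0.0018,"ry":0.0007,"rz":0.1028,"hand":-0.348},
  {"tx":0,"ty":0,"tz":0,"rx":0.0018,"ry":0.0007,"rz":0.1028,"hand":-0.348},
  {"tx":0,"ty":0,"tz":0,"rx":0.0018,"ry":0.0007,"rz":0.1028,"hand":-0.348},
  {"tx":0,"ty":0,"tz":0,"rx":0.0018,"ry":0.0007,"rz":0.1028,"hand":-0.348},
  {"tx":0,"ty":0,"tz":0,"rx":0.0018,"ry":0.0007,"rz":0.1028,"hand":-0.348},
  {"tx":0,"ty":0,"tz":0,"rx":0.0018,"ry":0.0007,"rz":0.1028,"hand":-0.348},
  {"tx":0,"ty":0,"tz":0,"rx":0.0018,"ry":0.0007,"rz":0.1028,"hand":-0.348},
  {"tx":-0.0002,"ty":0.01,"tz":0.025,"rx":0,"ry":0,"rz":0,"hand":-0.348},
  {"tx":-0.0002,"ty":0.01,"tz":0.025,"rx":0,"ry":0,"rz":0,"hand":-0.348},
  {"tx":-0.0002,"ty":0.01,"tz":0.025,"rx":0,"ry":0,"rz":0,"hand":-0.348},
  {"tx":-0.0002,"ty":0.01,"tz":0.025,"rx":0,"ry":0,"rz":0,"hand":-0.348},
  {"tx":-0.0002,"ty":0.01,"tz":0.02,"rx":0,"ry":0,"rz":0,"hand":-0.348},
  {"tx":0,"ty":0,"tz":0.0,"rx":0,"ry":0,"rz":0,"hand":-0.348},
  {"tx":0,"ty":0,"tz":0.0,"rx":0,"ry":0,"rz":0,"hand":-0.348},
])

```text
time: 5.53
tool_pos: [0.4101, 0.2646, 0.21]
orientation: [[0.871, 0.492, -0.002], [0.492, -0.871, -0.001], [-0.002, -0.0, -1.0]]
force: [-0.5, 0.8, 0.3]
gripper_width: 0.327
```

```bash
python3 - <<'E'
from h import *
r=np.array([.4342,.2207]);u=[.48818,-.87274]
full(np.r_[r-np.array(u)*.05,.183],u)
E
```

```text
t 5.5333 F [-0.5  0.8  0.3] gw 0.327 tcp [0.4101 0.2646 0.21  ]
rotvec [-0.0002  0.0021  0.0044] shift(new frame) [-0.0004  0.0001  0.027 ] shift(now) [-0.0003  0.0001  0.027 ]
```

Emit:
drive_tool([
  {"tx":0,"ty":0,"tz":0.012,"rx":0,"ry":0.001,"rz":0.002,"hand":-0.348},
  {"tx":0,"ty":0,"tz":0.01,"rx":0,"ry":0.001,"rz":0.002,"hand":-0.348},
  {"tx":0,"ty":0,"tz":0.005,"rx":0,"ry":0,"rz":0,"hand":-0.348},
  {"tx":0,"ty":0,"tz":0,"rx":0,"ry":0,"rz":0,"hand":-0.348},
  {"tx":0,"ty":0.006,"tz":0,"rx":0,"ry":0,"rz":0,"hand":-0.348},
  {"tx":0,"ty":0.006,"tz":0,"rx":0,"ry":0,"rz":0,"hand":-0.348},
  {"tx":0,"ty":0.006,"tz":0,"rx":0,"ry":0,"rz":0,"hand":-0.348},
  {"tx":0,"ty":0.006,"tz":0,"rx":0,"ry":0,"rz":0,"hand":-0.348},
  {"tx":0,"ty":0.006,"tz":0,"rx":0,"ry":0,"rz":0,"hand":-0.348},
  {"tx":0,"ty":0.006,"tz":0,"rx":0,"ry":0,"rz":0,"hand":-0.348},
  {"tx":0,"ty":0.006,"tz":0,"rx":0,"ry":0,"rz":0,"hand":-0.348},
  {"tx":0,"ty":0.004,"tz":0,"rx":0,"ry":0,"rz":0,"hand":-0.348},
  {"tx":0,"ty":0.002,"tz":0,"rx":0,"ry":0,"rz":0,"hand":-0.348},
])

```text
time: 6.62
tool_pos: [0.434, 0.2225, 0.1836]
orientation: [[0.872, 0.489, 0.002], [0.489, -0.872, 0.001], [0.003, 0.0, -1.0]]
force: [-1.1, 1.9, 2.1]
gripper_width: 0.326
```

```bash
python3 - <<'E'
from h import *
r=np.array([.4342,.2207]);u=np.array([.48818,-.87274])
full(np.r_[r+u*.1391,.183],u)
a=get_image("top");cv2.imwrite("pics/t2_raw.png",a)
cv2.imwrite("pics/t2.png",cv2.resize(a[110:270,80:320],(780,520),interpolation=cv2.INTER_CUBIC))
E
```

```text
t 6.6167 F [-1.1  1.9  2.1] gw 0.326 tcp [0.434  0.2225 0.1836]
rotvec [ 0.0002 -0.0026  0.001 ] shift(new frame) [-0.0007  0.1408  0.0006] shift(now) [-0.0009  0.1408  0.0006]
```

View pics/t2.png

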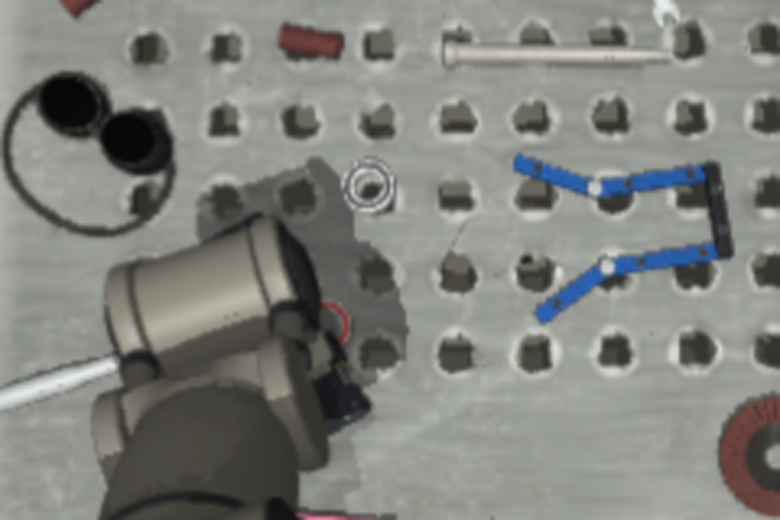

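The red ring's edge shows at about (350,322) just ahead of the hand, so the bearing moves with the fingers. Black is undisturbed at (368,186). I'll continue pushing.

Emit:
drive_tool([
  {"tx":0,"ty":0.005,"tz":0,"rx":0,"ry":-0.001,"rz":0,"hand":-0.348},
  {"tx":0,"ty":0.008,"tz":0,"rx":0,"ry":-0.001,"rz":0,"hand":-0.348},
  {"tx":0,"ty":0.008,"tz":0,"rx":0,"ry":0,"rz":0,"hand":-0.348},
  {"tx":0,"ty":0.008,"tz":0,"rx":0,"ry":0,"rz":0,"hand":-0.348},
  {"tx":0,"ty":0.008,"tz":0,"rx":0,"ry":0,"rz":0,"hand":-0.348},
  {"tx":0,"ty":0.008,"tz":0,"rx":0,"ry":0,"rz":0,"hand":-0.348},
  {"tx":0,"ty":0.008,"tz":0,"rx":0,"ry":0,"rz":0,"hand":-0.348},
  {"tx":0,"ty":0.008,"tz":0,"rx":0,"ry":0,"rz":0,"hand":-0.348},
  {"tx":0,"ty":0.008,"tz":0,"rx":0,"ry":0,"rz":0,"hand":-0.348},
  {"tx":0,"ty":0.008,"tz":0,"rx":0,"ry":0,"rz":0,"hand":-0.348},
  {"tx":0,"ty":0.008,"tz":0,"rx":0,"ry":0,"rz":0,"hand":-0.348},
  {"tx":0,"ty":0.008,"tz":0,"rx":0,"ry":0,"rz":0,"hand":-0.348},
  {"tx":0,"ty":0.008,"tz":0,"rx":0,"ry":0,"rz":0,"hand":-0.348},
  {"tx":0,"ty":0.008,"tz":0,"rx":0,"ry":0,"rz":0,"hand":-0.348},
  {"tx":0,"ty":0.008,"tz":0,"rx":0,"ry":0,"rz":0,"hand":-0.348},
  {"tx":0,"ty":0.008,"tz":0,"rx":0,"ry":0,"rz":0,"hand":-0.348},
  {"tx":0,"ty":0.008,"tz":0,"rx":0,"ry":0,"rz":0,"hand":-0.348},
  {"tx":0,"ty":0.005,"tz":0,"rx":0,"ry":0,"rz":0,"hand":-0.348},
  {"tx":0,"ty":0.002,"tz":0,"rx":0,"ry":0,"rz":0,"hand":-0.348},
])

```text
time: 8.25
tool_pos: [0.5027, 0.1002, 0.1836]
orientation: [[0.872, 0.489, 0.001], [0.489, -0.872, -0.0], [0.001, 0.0, -1.0]]
force: [-0.4, 0.9, -0.1]
gripper_width: 0.325
```

```bash
python3 - <<'E'
from h import *
g=np.array([.5325,-.0436]);d=np.array([.1409,-.99])
o=sensors.get_obs();c=o['tool_pos'][:2]+o['orientation'][:2,1]*.0276
print('cyl centre est: own y',-(c-g)@d,'lateral(+x side)',(c-g)@[.99,.1409])
full(np.r_[c-d*.0276,.183],d)
a=get_image("top");cv2.imwrite("pics/t3_raw.png",a)
m=cv2.inRange(cv2.cvtColor(a,cv2.COLOR_BGR2HSV),(0,100,120),(8,255,255))|cv2.inRange(cv2.cvtColor(a,cv2.COLOR_BGR2HSV),(172,100,120),(180,255,255))
m[:150]=0;m[235:]=0;m[:,320:]=0
ys,xs=np.nonzero(m);print(len(xs),xs.min(),xs.max(),ys.min(),ys.max())
print('predicted px',proj(camera_params('top'),[[*c,.014]]))
E
```

```text
cyl centre est: own y 0.12084366439231481 lateral(+x side) 0.0007283586645626107
t 8.25 F [-0.4  0.9 -0.1] gw 0.325 tcp [0.5027 0.1002 0.1836]
rotvec [ 3.000e-04 -8.000e-04  3.696e-01] shift(new frame) [ 0.01   -0.0019  0.0006] shift(now) [0.01   0.0019 0.0006]Traceback (most recent call last):
  File "<stdin>", line 9, in <module>
    return umr_minimum(a, axis, None, out, keepdims, initial, where)
ValueError: zero-size array to reduction operation minimum which has no identity
```

Emit:
drive_tool([
  {"tx":0.0017,"ty":0.003,"tz":0,"rx":0,"ry":0,"rz":0.0616,"hand":-0.348},
  {"tx":0.0017,"ty":0.003,"tz":0,"rx":0,"ry":0,"rz":0.0616,"hand":-0.348},
  {"tx":0.0017,"ty":0.003,"tz":0,"rx":0,"ry":0,"rz":0.0616,"hand":-0.348},
  {"tx":0.0017,"ty":0.003,"tz":0,"rx":0,"ry":0,"rz":0.0616,"hand":-0.348},
  {"tx":0.0017,"ty":0.003,"tz":0,"rx":0,"ry":0,"rz":0.0616,"hand":-0.348},
  {"tx":0.0017,"ty":0.003,"tz":0,"rx":0,"ry":0,"rz":0.0616,"hand":-0.348},
  {"tx":0,"ty":0.003,"tz":0,"rx":0,"ry":0,"rz":0,"hand":-0.348},
  {"tx":0,"ty":0.002,"tz":0,"rx":0,"ry":0,"rz":0,"hand":-0.348},
])

```text
time: 8.97
tool_pos: [0.5186, 0.0828, 0.1835]
orientation: [[0.99, 0.144, 0.0], [0.144, -0.99, 0.0], [0.0, 0.0, -1.0]]
force: [-0.3, 0.6, -0.3]
gripper_width: 0.327
```

```bash
python3 - <<'E'
from h import *
g=np.array([.5325,-.0436]);d=np.array([.1409,-.99])
o=sensors.get_obs();c=o['tool_pos'][:2]+o['orientation'][:2,1]*.0276
print('cyl centre est: own y',-(c-g)@d,'lateral(+x side)',(c-g)@[.99,.1409])
full(np.r_[c-d*.0276,.183],d)
print(proj(camera_params('scene'),[[*c,.014],[*g,0]]))
b=get_image("scene")[110:240,130:330];a=get_image("top")[140:240,130:330]
cv2.imwrite("pics/s3.png",np.vstack([cv2.resize(b,(600,390),interpolation=cv2.INTER_CUBIC),cv2.resize(a,(600,300),interpolation=cv2.INTER_CUBIC)])[:600])
E
```

```text
cyl centre est: own y 0.099507968994518 lateral(+x side) 0.004161208554860267
t 8.9667 F [-0.3  0.6 -0.3] gw 0.327 tcp [0.5186 0.0828 0.1835]
rotvec [ 0.     -0.0004  0.0029] shift(new frame) [0.0001 0.     0.0005] shift(now) [0.0001 0.     0.0005]
[[223.23583061 184.58913281]
 [255.24794404 197.22365893]]
```

View pics/s3.png

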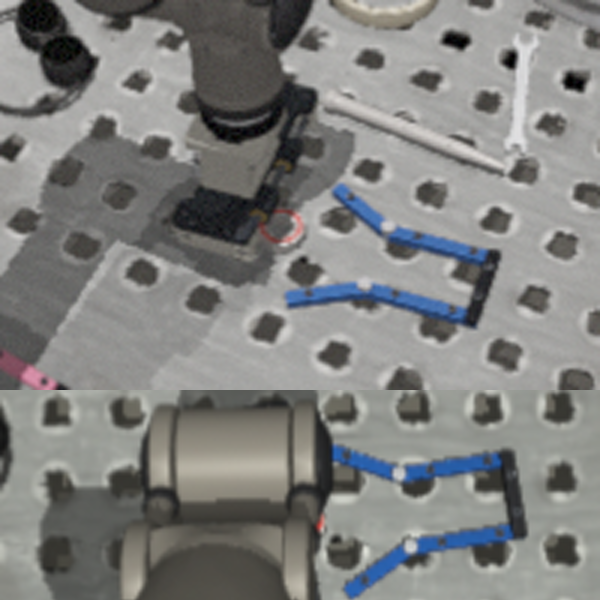

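The scene view shows the red bearing at (281,228), which is image pixel (223.7,186) against a prediction of (223.2,184.6). It sits cradled just outside the mouth. I'll push on into the funnel with a small lateral correction.

Emit:
drive_tool([
  {"tx":-0.0005,"ty":0.006,"tz":0,"rx":0,"ry":0,"rz":0,"hand":-0.348},
  {"tx":-0.0005,"ty":0.008,"tz":0,"rx":0,"ry":0,"rz":0,"hand":-0.348},
  {"tx":-0.0005,"ty":0.008,"tz":0,"rx":0,"ry":0,"rz":0,"hand":-0.348},
  {"tx":-0.0005,"ty":0.008,"tz":0,"rx":0,"ry":0,"rz":0,"hand":-0.348},
  {"tx":-0.0005,"ty":0.008,"tz":0,"rx":0,"ry":0,"rz":0,"hand":-0.348},
  {"tx":-0.0005,"ty":0.008,"tz":0,"rx":0,"ry":0,"rz":0,"hand":-0.348},
  {"tx":-0.0005,"ty":0.008,"tz":0,"rx":0,"ry":0,"rz":0,"hand":-0.348},
  {"tx":-0.0005,"ty":0.008,"tz":0,"rx":0,"ry":0,"rz":0,"hand":-0.348},
  {"tx":0,"ty":0.008,"tz":0,"rx":0,"ry":0,"rz":0,"hand":-0.348},
  {"tx":0,"ty":0.005,"tz":0,"rx":0,"ry":0,"rz":0,"hand":-0.348},
  {"tx":0,"ty":0.002,"tz":0,"rx":0,"ry":0,"rz":0,"hand":-0.348},
  {"tx":0,"ty":-0.006,"tz":0,"rx":0,"ry":0,"rz":0,"hand":-0.348},
  {"tx":0,"ty":-0.006,"tz":0,"rx":0,"ry":0,"rz":0,"hand":-0.74},
  {"tx":0,"ty":0,"tz":0,"rx":0,"ry":0,"rz":0,"hand":-0.74},
  {"tx":0,"ty":0,"tz":0,"rx":0,"ry":0,"rz":0,"hand":-0.74},
  {"tx":0,"ty":0,"tz":0,"rx":0,"ry":0,"rz":0,"hand":-0.74},
])

```text
time: 10.4
tool_pos: [0.5239, 0.0185, 0.1836]
orientation: [[0.99, 0.143, 0.001], [0.143, -0.99, -0.0], [0.001, 0.0, -1.0]]
force: [0.0, 0.1, 0.2]
gripper_width: 0.141
```

```bash
python3 - <<'E'
from h import *
g=np.array([.5325,-.0436]);d=np.array([.1409,-.99])
o=sensors.get_obs();c=o['tool_pos'][:2]
print('tcp own y',-(c-g)@d,'lateral(+x side)',(c-g)@[.99,.1409])
full(np.r_[c,.183],d)
b=get_image("scene")
cam=camera_params('scene')
h=cv2.cvtColor(b,cv2.COLOR_BGR2HSV);m=(cv2.inRange(h,(0,70,120),(8,255,255))|cv2.inRange(h,(172,70,120),(180,255,255)))
q=proj(cam,[[*(g-.02*d),.014]])[0];print('pred',q)
x,y=q.astype(int);w=m[y-25:y+25,x-30:x+30];(u,v),rr,an=cv2.fitEllipse(np.argwhere(w)[:,::-1].astype(np.int32));P=ray(cam,(u+x-30,v+y-25),.014)[0][:2]
print(w.sum()//255,u+x-30,v+y-25,rr,'own y',-(P-g)@d,'lat',(P-g)@[.99,.1409])
E
```

```text
tcp own y 0.06268038569056174 lateral(+x side) 0.00024028344243220254
t 10.4 F [0.  0.1 0.2] gw 0.141 tcp [0.5239 0.0185 0.1836]
rotvec [ 0.0001 -0.0006  0.0019] shift(new frame) [0.     0.     0.0006] shift(now) [-0.     -0.      0.0006]
pred [248.62394452 192.58602678]
32 248.44381141662598 192.89124298095703 (10.489242553710938, 12.583427429199219) own y 0.0201373692220498 lat -0.0011913246884657348
```

Emit:
drive_tool([
  {"tx":0,"ty":0,"tz":0,"rx":0,"ry":0,"rz":0,"hand":-0.84},
  {"tx":0,"ty":0,"tz":0,"rx":0,"ry":0,"rz":0,"hand":-0.84},
  {"tx":0,"ty":0.005,"tz":0,"rx":0,"ry":0,"rz":0,"hand":-0.84},
  {"tx":0,"ty":0.005,"tz":0,"rx":0,"ry":0,"rz":0,"hand":-0.84},
  {"tx":0,"ty":0.005,"tz":0,"rx":0,"ry":0,"rz":0,"hand":-0.84},
  {"tx":0,"ty":0.005,"tz":0,"rx":0,"ry":0,"rz":0,"hand":-0.84},
  {"tx":0,"ty":0.005,"tz":0,"rx":0,"ry":0,"rz":0,"hand":-0.84},
  {"tx":0,"ty":0.005,"tz":0,"rx":0,"ry":0,"rz":0,"hand":-0.84},
  {"tx":0,"ty":0.005,"tz":0,"rx":0,"ry":0,"rz":0,"hand":-0.84},
  {"tx":0,"ty":0.005,"tz":0,"rx":0,"ry":0,"rz":0,"hand":-0.84},
  {"tx":0,"ty":0.005,"tz":0,"rx":0,"ry":0,"rz":0,"hand":-0.84},
  {"tx":0,"ty":0.005,"tz":0,"rx":0,"ry":0,"rz":0,"hand":-0.84},
  {"tx":0,"ty":0.005,"tz":0,"rx":0,"ry":0,"rz":0,"hand":-0.84},
  {"tx":0,"ty":0.004,"tz":0,"rx":0,"ry":0,"rz":0,"hand":-0.84},
  {"tx":0,"ty":0.001,"tz":0,"rx":0,"ry":0,"rz":0,"hand":-0.84},
  {"tx":0,"ty":0,"tz":0,"rx":0,"ry":0,"rz":0,"hand":-0.84},
])

```text
time: 11.78
tool_pos: [0.5325, -0.0418, 0.1836]
orientation: [[0.99, 0.141, 0.001], [0.141, -0.99, -0.0], [0.001, 0.0, -1.0]]
force: [0.1, -0.4, -0.7]
gripper_width: 0.079
```

```bash
cat > chk.py <<'E'
from h import *
import sys
yy=float(sys.argv[1])
g=np.array([.5325,-.0436]);d=np.array([.1409,-.99])
o=sensors.get_obs();c=o['tool_pos'][:2]
print('tcp own y',-(c-g)@d,'lateral(+x side)',(c-g)@[.99,.1409])
full(np.r_[c,.183],d)
b=get_image("scene");cv2.imwrite("pics/last_scene.png",b)
cam=camera_params('scene')
h=cv2.cvtColor(b,cv2.COLOR_BGR2HSV);m=(cv2.inRange(h,(0,70,120),(8,255,255))|cv2.inRange(h,(172,70,120),(180,255,255)))
q=proj(cam,[[*(g-yy*d),.014]])[0];print('pred',q)
x,y=q.astype(int);w=m[y-20:y+20,x-25:x+25];(u,v),rr,an=cv2.fitEllipse(np.argwhere(w)[:,::-1].astype(np.int32));P=ray(cam,(u+x-25,v+y-20),.014)[0][:2]
print(w.sum()//255,u+x-25,v+y-20,rr,'own y',-(P-g)@d,'lat',(P-g)@[.99,.1409])
E
python3 chk.py -.03
```

```text
tcp own y 0.0017542428512880715 lateral(+x side) 0.000270849992874597
t 11.7833 F [ 0.1 -0.4 -0.7] gw 0.079 tcp [ 0.5325 -0.0418  0.1836]
rotvec [ 0.0002 -0.0007  0.0004] shift(new frame) [0.     0.     0.0006] shift(now) [-0.     -0.      0.0006]
pred [265.24775512 197.03062232]
29 266.4501304626465 197.90011405944824 (10.46462631225586, 12.334288597106934) own y -0.03416475449404591 lat -0.0018312087630339858
```

Emit:
drive_tool([
  {"tx":0,"ty":-0.006,"tz":0,"rx":0,"ry":0,"rz":0,"hand":-0.84},
  {"tx":0,"ty":-0.012,"tz":0,"rx":0,"ry":0,"rz":0,"hand":-0.84},
  {"tx":0,"ty":-0.012,"tz":0,"rx":0,"ry":0,"rz":0,"hand":-0.84},
  {"tx":0,"ty":-0.015,"tz":0,"rx":0,"ry":0,"rz":0,"hand":-0.84},
  {"tx":0,"ty":-0.015,"tz":-0.005,"rx":0,"ry":0,"rz":0,"hand":-0.84},
  {"tx":0,"ty":0,"tz":-0.02,"rx":0,"ry":0,"rz":0,"hand":-0.348},
  {"tx":0,"ty":0,"tz":-0.02,"rx":0,"ry":0,"rz":0,"hand":-0.348},
  {"tx":0,"ty":0,"tz":-0.02,"rx":0,"ry":0,"rz":0,"hand":-0.348},
  {"tx":0,"ty":0,"tz":0,"rx":0,"ry":0,"rz":0.1,"hand":-0.348},
  {"tx":0,"ty":0,"tz":0,"rx":0,"ry":0,"rz":0.1,"hand":-0.348},
  {"tx":0,"ty":0,"tz":0,"rx":0,"ry":0,"rz":0.1,"hand":-0.348},
  {"tx":0,"ty":0,"tz":0,"rx":0,"ry":0,"rz":0.1,"hand":-0.348},
  {"tx":0,"ty":0,"tz":0,"rx":0,"ry":0,"rz":0.1,"hand":-0.348},
  {"tx":0,"ty":0,"tz":0,"rx":0,"ry":0,"rz":0.1,"hand":-0.348},
  {"tx":0,"ty":0,"tz":0,"rx":0,"ry":0,"rz":0,"hand":-0.348},
])

```text
time: 13.08
tool_pos: [0.5235, 0.0193, 0.2486]
orientation: [[0.896, -0.444, 0.0], [-0.444, -0.896, 0.0], [0.0, -0.0, -1.0]]
force: [0.8, 0.9, 0.7]
gripper_width: 0.329
```

```bash
python3 - <<'E'
from h import *
u=np.array([-.4536,-.8912]);b=np.array([.5725,.1617])
full(np.r_[b-u*.055,.243],u)
T=camera_params('top');print('cups',ray(T,[[121.5,153],[103,140]],.05)[:,:2])
a=get_image("top");cv2.imwrite("pics/t4.png",cv2.resize(a[110:270,80:320],(780,520),interpolation=cv2.INTER_CUBIC))
E
```

```text
t 13.0833 F [0.8 0.9 0.7] gw 0.329 tcp [0.5235 0.0193 0.2486]
rotvec [-0.0003 -0.0002  0.0108] shift(new frame) [-0.0209 -0.2041  0.0056] shift(now) [-0.0187 -0.2043  0.0056]
cups [[0.60845859 0.36093503]
 [0.64721651 0.41576599]]
```

View pics/t4.png

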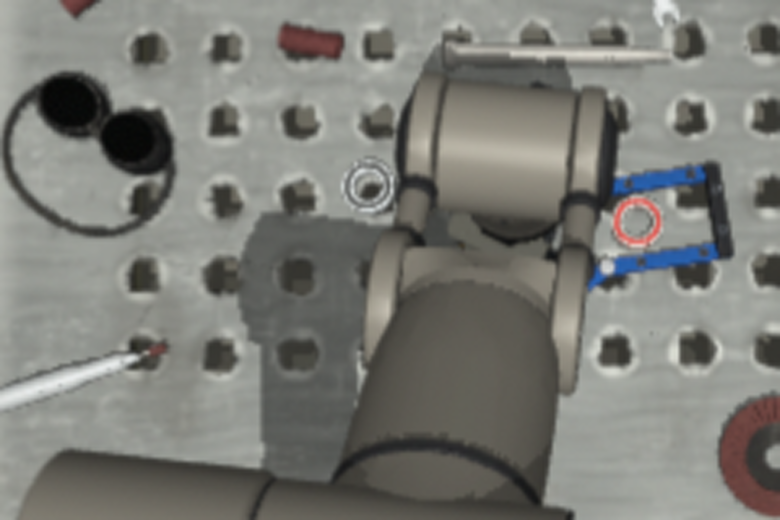

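Red is inside the slot at (637,221), and black is unmoved at (369,186). Next I'll go behind black.

Emit:
drive_tool([
  {"tx":-0.002,"ty":-0.02,"tz":0,"rx":0,"ry":0,"rz":0.005,"hand":-0.348},
  {"tx":-0.002,"ty":-0.02,"tz":0,"rx":0,"ry":0,"rz":0.006,"hand":-0.348},
  {"tx":-0.0021,"ty":-0.0205,"tz":0,"rx":0,"ry":0,"rz":0,"hand":-0.348},
  {"tx":-0.0021,"ty":-0.0205,"tz":0,"rx":0,"ry":0,"rz":0,"hand":-0.348},
  {"tx":-0.0021,"ty":-0.0205,"tz":0,"rx":0,"ry":0,"rz":0,"hand":-0.348},
  {"tx":-0.0021,"ty":-0.0205,"tz":0,"rx":0,"ry":0,"rz":0,"hand":-0.348},
  {"tx":-0.0021,"ty":-0.0205,"tz":0,"rx":0,"ry":0,"rz":0,"hand":-0.348},
  {"tx":-0.0021,"ty":-0.0205,"tz":0,"rx":0,"ry":0,"rz":0,"hand":-0.348},
  {"tx":-0.0021,"ty":-0.0205,"tz":0,"rx":0,"ry":0,"rz":0,"hand":-0.348},
  {"tx":-0.0021,"ty":-0.0205,"tz":0,"rx":0,"ry":0,"rz":0,"hand":-0.348},
  {"tx":0,"ty":0,"tz":0,"rx":0,"ry":0,"rz":0,"hand":-0.348},
  {"tx":0,"ty":0,"tz":0,"rx":0,"ry":0,"rz":0,"hand":-0.348},
])

```text
time: 14.13
tool_pos: [0.5967, 0.2109, 0.2482]
orientation: [[0.894, -0.447, 0.0], [-0.447, -0.894, -0.0], [0.0, 0.0, -1.0]]
force: [-0.5, 0.4, -0.9]
gripper_width: 0.324
```

```bash
python3 - <<'E'
from h import *
u=np.array([-.4536,-.8912]);b=np.array([.5725,.1617])
full(np.r_[b-u*.055,.183],u)
E
```

```text
t 14.1333 F [-0.5  0.4 -0.9] gw 0.324 tcp [0.5967 0.2109 0.2482]
rotvec [ 0.0002 -0.0001  0.007 ] shift(new frame) [ 0.0007 -0.0002  0.0652] shift(now) [ 0.0007 -0.0002  0.0652]
```

Emit:
drive_tool([
  {"tx":0.0007,"ty":0,"tz":0.015,"rx":0,"ry":0,"rz":0.007,"hand":-0.348},
  {"tx":0,"ty":0,"tz":0.015,"rx":0,"ry":0,"rz":0,"hand":-0.348},
  {"tx":0,"ty":0,"tz":0.015,"rx":0,"ry":0,"rz":0,"hand":-0.348},
  {"tx":0,"ty":0,"tz":0.012,"rx":0,"ry":0,"rz":0,"hand":-0.348},
  {"tx":0,"ty":0,"tz":0.008,"rx":0,"ry":0,"rz":0,"hand":-0.348},
  {"tx":0,"ty":0,"tz":0,"rx":0,"ry":0,"rz":0,"hand":-0.348},
  {"tx":0,"ty":0.006,"tz":0,"rx":0,"ry":0,"rz":0,"hand":-0.348},
  {"tx":0,"ty":0.006,"tz":0,"rx":0,"ry":0,"rz":0,"hand":-0.348},
  {"tx":0,"ty":0.006,"tz":0,"rx":0,"ry":0,"rz":0,"hand":-0.348},
  {"tx":0,"ty":0.006,"tz":0,"rx":0,"ry":0,"rz":0,"hand":-0.348},
  {"tx":0,"ty":0.006,"tz":0,"rx":0,"ry":0,"rz":0,"hand":-0.348},
  {"tx":0,"ty":0.006,"tz":0,"rx":0,"ry":0,"rz":0,"hand":-0.348},
  {"tx":0,"ty":0.006,"tz":0,"rx":0,"ry":0,"rz":0,"hand":-0.348},
  {"tx":0,"ty":0.006,"tz":0,"rx":0,"ry":0,"rz":0,"hand":-0.348},
  {"tx":0,"ty":0.006,"tz":0,"rx":0,"ry":0,"rz":0,"hand":-0.348},
  {"tx":0,"ty":0.006,"tz":0,"rx":0,"ry":0,"rz":0,"hand":-0.348},
  {"tx":0,"ty":0.006,"tz":0,"rx":0,"ry":0,"rz":0,"hand":-0.348},
  {"tx":0,"ty":0.006,"tz":0,"rx":0,"ry":0,"rz":0,"hand":-0.348},
  {"tx":0,"ty":0.006,"tz":0,"rx":0,"ry":0,"rz":0,"hand":-0.348},
  {"tx":0,"ty":0.004,"tz":0,"rx":0,"ry":0,"rz":0,"hand":-0.348},
])

```text
time: 15.8
tool_pos: [0.56, 0.1356, 0.1836]
orientation: [[0.889, -0.458, 0.0], [-0.458, -0.889, -0.0], [0.0, -0.0, -1.0]]
force: [-0.6, 1.4, 1.7]
gripper_width: 0.325
```

```bash
python3 - <<'E'
from h import *
u=np.array([-.4536,-.8912]);b=np.array([.5725,.1617])
full(np.r_[b+u*(.1193-.0276),.183],u)
E
```

```text
t 15.8 F [-0.6  1.4  1.7] gw 0.325 tcp [0.56   0.1356 0.1836]
rotvec [-0.0001 -0.0003 -0.0052] shift(new frame) [-0.0007  0.0628  0.0006] shift(now) [-0.0003  0.0628  0.0006]
```

Emit:
drive_tool([
  {"tx":0,"ty":0.006,"tz":0,"rx":0,"ry":0,"rz":0,"hand":-0.348},
  {"tx":0,"ty":0.007,"tz":0,"rx":0,"ry":0,"rz":0,"hand":-0.348},
  {"tx":0,"ty":0.007,"tz":0,"rx":0,"ry":0,"rz":0,"hand":-0.348},
  {"tx":0,"ty":0.007,"tz":0,"rx":0,"ry":0,"rz":0,"hand":-0.348},
  {"tx":0,"ty":0.007,"tz":0,"rx":0,"ry":0,"rz":0,"hand":-0.348},
  {"tx":0,"ty":0.007,"tz":0,"rx":0,"ry":0,"rz":0,"hand":-0.348},
  {"tx":0,"ty":0.006,"tz":0,"rx":0,"ry":0,"rz":0,"hand":-0.348},
  {"tx":0,"ty":0.003,"tz":0,"rx":0,"ry":0,"rz":0,"hand":-0.348},
  {"tx":-0.0017,"ty":0.0015,"tz":0,"rx":0,"ry":0,"rz":-0.0617,"hand":-0.348},
  {"tx":-0.0017,"ty":0.0015,"tz":0,"rx":0,"ry":0,"rz":-0.0617,"hand":-0.348},
  {"tx":-0.0017,"ty":0.0015,"tz":0,"rx":0,"ry":0,"rz":-0.0617,"hand":-0.348},
  {"tx":-0.0017,"ty":0.0015,"tz":0,"rx":0,"ry":0,"rz":-0.0617,"hand":-0.348},
  {"tx":-0.0017,"ty":0.0015,"tz":0,"rx":0,"ry":0,"rz":-0.0617,"hand":-0.348},
  {"tx":-0.0017,"ty":0.0015,"tz":0,"rx":0,"ry":0,"rz":-0.0617,"hand":-0.348},
  {"tx":-0.0017,"ty":0.0015,"tz":0,"rx":0,"ry":0,"rz":-0.0617,"hand":-0.348},
  {"tx":-0.0017,"ty":0.0015,"tz":0,"rx":0,"ry":0,"rz":-0.0617,"hand":-0.348},
  {"tx":-0.0017,"ty":0.0015,"tz":0,"rx":0,"ry":0,"rz":-0.0617,"hand":-0.348},
  {"tx":-0.0017,"ty":0.0015,"tz":0,"rx":0,"ry":0,"rz":-0.0617,"hand":-0.348},
  {"tx":0,"ty":0.001,"tz":0,"rx":0,"ry":0,"rz":0,"hand":-0.348},
])

```text
time: 17.38
tool_pos: [0.5178, 0.0794, 0.1835]
orientation: [[0.99, 0.143, -0.0], [0.143, -0.99, -0.0], [-0.0, -0.0, -1.0]]
force: [-0.1, 0.3, 0.6]
gripper_width: 0.327
```

```bash
python3 chk.py -.033; python3 - <<'E'
from h import *
g=np.array([.5325,-.0436]);d=np.array([.1409,-.99]);o=sensors.get_obs();c=o['tool_pos'][:2]+o['orientation'][:2,1]*.0276
print('blk own y',-(c-g)@d,(c-g)@[.99,.1409])
print('pred crop',(proj(camera_params('scene'),[[*c,.014]])-[130,110])*4)
b=cv2.imread("pics/last_scene.png")[110:240,130:330]
cv2.imwrite("pics/s5.png",cv2.resize(b,(800,520),interpolation=cv2.INTER_CUBIC))
E
```

```text
tcp own y 0.12387401888551988 lateral(+x side) 0.0027619265982478506
t 17.3833 F [-0.1  0.3  0.6] gw 0.327 tcp [0.5178 0.0794 0.1835]
rotvec [-0.      0.0004  0.0021] shift(new frame) [0.     0.     0.0005] shift(now) [0.     0.     0.0005]
pred [266.25310759 197.29952421]
46 266.1726703643799 197.69325828552246 (10.852272987365723, 12.87804889678955) own y -0.03319784152010308 lat -0.0013883540505432888
blk own y 0.09614375074514132 0.002914280590512221
pred crop [[376.65719706 300.80119179]]
```

View pics/s5.png

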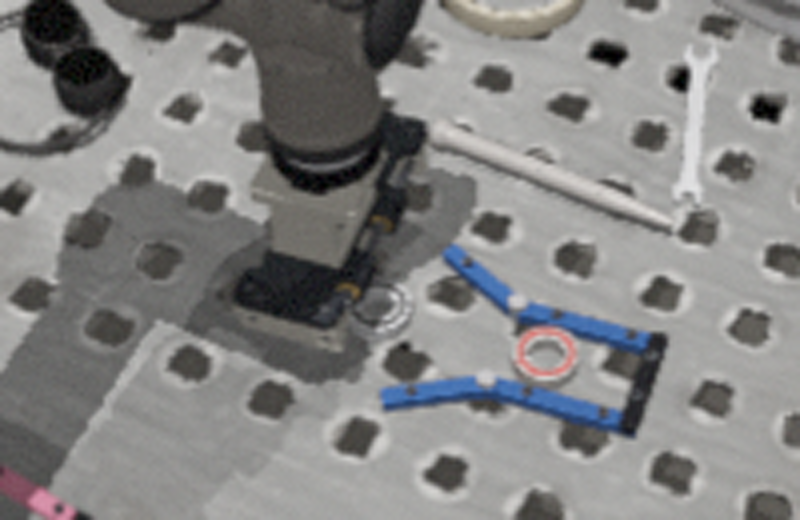

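Black is cradled just outside the mouth at (382,307) against a prediction of (377,301). Red is fully past the gate at (546,352). I'll push into the funnel, then back off and narrow the fingers.

Emit:
drive_tool([
  {"tx":-0.0004,"ty":0.006,"tz":0,"rx":0,"ry":0,"rz":0,"hand":-0.348},
  {"tx":-0.0004,"ty":0.008,"tz":0,"rx":0,"ry":0,"rz":0,"hand":-0.348},
  {"tx":-0.0004,"ty":0.008,"tz":0,"rx":0,"ry":0,"rz":0,"hand":-0.348},
  {"tx":-0.0004,"ty":0.008,"tz":0,"rx":0,"ry":0,"rz":0,"hand":-0.348},
  {"tx":-0.0004,"ty":0.008,"tz":0,"rx":0,"ry":0,"rz":0,"hand":-0.348},
  {"tx":-0.0004,"ty":0.008,"tz":0,"rx":0,"ry":0,"rz":0,"hand":-0.348},
  {"tx":-0.0004,"ty":0.008,"tz":0,"rx":0,"ry":0,"rz":0,"hand":-0.348},
  {"tx":0,"ty":0.008,"tz":0,"rx":0,"ry":0,"rz":0,"hand":-0.348},
  {"tx":0,"ty":0.006,"tz":0,"rx":0,"ry":0,"rz":0,"hand":-0.348},
  {"tx":0,"ty":0.004,"tz":0,"rx":0,"ry":0,"rz":0,"hand":-0.348},
  {"tx":0,"ty":0.002,"tz":0,"rx":0,"ry":0,"rz":0,"hand":-0.348},
  {"tx":0,"ty":-0.006,"tz":0,"rx":0,"ry":0,"rz":0,"hand":-0.348},
  {"tx":0,"ty":-0.006,"tz":0,"rx":0,"ry":0,"rz":0,"hand":-0.84},
  {"tx":0,"ty":0,"tz":0,"rx":0,"ry":0,"rz":0,"hand":-0.84},
  {"tx":0,"ty":0,"tz":0,"rx":0,"ry":0,"rz":0,"hand":-0.84},
  {"tx":0,"ty":0,"tz":0,"rx":0,"ry":0,"rz":0,"hand":-0.84},
])

```text
time: 18.77
tool_pos: [0.5241, 0.0184, 0.1836]
orientation: [[0.99, 0.142, 0.001], [0.142, -0.99, -0.0], [0.001, 0.0, -1.0]]
force: [0.0, 0.2, 0.4]
gripper_width: 0.103
```

```bash
python3 chk.py -.033
```

```text
tcp own y 0.06252794469563928 lateral(+x side) 0.0004518067427723362
t 18.7667 F [0.  0.2 0.4] gw 0.103 tcp [0.5241 0.0184 0.1836]
rotvec [ 0.0001 -0.0005  0.0008] shift(new frame) [0.     0.     0.0006] shift(now) [-0.     -0.      0.0006]
pred [266.25310759 197.29952421]
45 266.18757820129395 197.64974403381348 (10.86789608001709, 12.910351753234863) own y -0.03319205354586315 lat -0.0012296221107245928
```

Emit:
drive_tool([
  {"tx":0,"ty":0.005,"tz":0,"rx":0,"ry":0,"rz":0,"hand":-0.84},
  {"tx":0,"ty":0.005,"tz":0,"rx":0,"ry":0,"rz":0,"hand":-0.84},
  {"tx":0,"ty":0.005,"tz":0,"rx":0,"ry":0,"rz":0,"hand":-0.84},
  {"tx":0,"ty":0.005,"tz":0,"rx":0,"ry":0,"rz":0,"hand":-0.84},
  {"tx":0,"ty":0.005,"tz":0,"rx":0,"ry":0,"rz":0,"hand":-0.84},
  {"tx":0,"ty":0.005,"tz":0,"rx":0,"ry":0,"rz":0,"hand":-0.84},
  {"tx":0,"ty":0.005,"tz":0,"rx":0,"ry":0,"rz":0,"hand":-0.84},
  {"tx":0,"ty":0.005,"tz":0,"rx":0,"ry":0,"rz":0,"hand":-0.84},
  {"tx":0,"ty":0.004,"tz":0,"rx":0,"ry":0,"rz":0,"hand":-0.84},
  {"tx":0,"ty":0.003,"tz":0,"rx":0,"ry":0,"rz":0,"hand":-0.84},
  {"tx":0,"ty":0.003,"tz":0,"rx":0,"ry":0,"rz":0,"hand":-0.84},
  {"tx":0,"ty":0.002,"tz":0,"rx":0,"ry":0,"rz":0,"hand":-0.84},
  {"tx":0,"ty":0,"tz":0,"rx":0,"ry":0,"rz":0,"hand":-0.84},
])

```text
time: 19.9
tool_pos: [0.5316, -0.034, 0.1836]
orientation: [[0.99, 0.141, 0.001], [0.141, -0.99, -0.0], [0.001, 0.0, -1.0]]
force: [0.2, 0.3, -0.1]
gripper_width: 0.08
```

```bash
python3 chk.py -.07
```

```text
tcp own y 0.009599414564559802 lateral(+x side) 0.0004356508635209219
t 19.9 F [ 0.2  0.3 -0.1] gw 0.08 tcp [ 0.5316 -0.034   0.1836]
rotvec [ 0.0003 -0.0007 -0.0004] shift(new frame) [0.     0.     0.0006] shift(now) [-0.     -0.      0.0006]
pred [278.7233604  200.63596935]
44 279.16854667663574 200.97801208496094 (10.640506744384766, 13.125258445739746) own y -0.07153133984868354 lat -0.0007412338587380363
```

Emit:
drive_tool([
  {"tx":0,"ty":0.001,"tz":0,"rx":0,"ry":0,"rz":0,"hand":-0.84},
  {"tx":0,"ty":0.001,"tz":0,"rx":0,"ry":0,"rz":0,"hand":-0.84},
  {"tx":0,"ty":0.0005,"tz":0,"rx":0,"ry":0,"rz":0,"hand":-0.84},
  {"tx":0,"ty":0,"tz":0,"rx":0,"ry":0,"rz":0,"hand":-0.84},
])

```text
time: 20.28
tool_pos: [0.5318, -0.0361, 0.1836]
orientation: [[0.99, 0.141, 0.001], [0.141, -0.99, 0.0], [0.001, 0.0, -1.0]]
force: [-0.9, 1.2, -0.7]
gripper_width: 0.076
```

```bash
python3 chk.py -.073
```

```text
tcp own y 0.007547590184716855 lateral(+x side) 0.0004094153361933906
t 20.2833 F [-0.9  1.2 -0.7] gw 0.076 tcp [ 0.5318 -0.0361  0.1836]
rotvec [ 0.     -0.0005 -0.0001] shift(new frame) [0.     0.     0.0006] shift(now) [-0.     -0.      0.0006]
pred [279.74009457 200.90808261]
45 279.7332229614258 201.17879676818848 (10.77403450012207, 13.024188995361328) own y -0.07324550258933892 lat -0.0009060724250601533
```

Emit:
drive_tool([
  {"tx":0,"ty":0.001,"tz":0,"rx":0,"ry":0,"rz":0,"hand":-0.84},
  {"tx":0,"ty":0.0005,"tz":0,"rx":0,"ry":0,"rz":0,"hand":-0.84},
  {"tx":0,"ty":0,"tz":0,"rx":0,"ry":0,"rz":0,"hand":-0.84},
])

```text
time: 20.58
tool_pos: [0.5321, -0.0377, 0.1836]
orientation: [[0.99, 0.141, 0.001], [0.141, -0.99, 0.0], [0.001, 0.0, -1.0]]
force: [0.1, 0.7, 1.0]
gripper_width: 0.076
```

```bash
python3 chk.py -.073
```

```text
tcp own y 0.0059324650700657905 lateral(+x side) 0.0004046454149620778
t 20.5833 F [0.1 0.7 1. ] gw 0.076 tcp [ 0.5321 -0.0377  0.1836]
rotvec [ 0.0001 -0.0006 -0.0003] shift(new frame) [0.     0.     0.0006] shift(now) [-0.     -0.      0.0006]
pred [279.74009457 200.90808261]
42 280.30424308776855 201.16213607788086 (10.693784713745117, 13.143525123596191) own y -0.07476153962225968 lat -0.00034262904185035733
```

Emit:
drive_tool([
  {"tx":0,"ty":0.0007,"tz":0,"rx":0,"ry":0,"rz":0,"hand":-0.84},
  {"tx":0,"ty":0.0007,"tz":0,"rx":0,"ry":0,"rz":0,"hand":-0.84},
  {"tx":0,"ty":0,"tz":0,"rx":0,"ry":0,"rz":0,"hand":-0.84},
])

```text
time: 20.88
tool_pos: [0.5321, -0.0385, 0.1835]
orientation: [[0.99, 0.14, -0.0], [0.14, -0.99, 0.001], [0.0, -0.001, -1.0]]
force: [-0.0, 5.1, 1.0]
gripper_width: 0.08
```

```bash
python3 chk.py -.073
```

```text
tcp own y 0.0050724994652578004 lateral(+x side) 0.00032738566905557166
t 20.8833 F [-0.   5.1  1. ] gw 0.08 tcp [ 0.5321 -0.0385  0.1835]
rotvec [-0.0011 -0.0001 -0.0005] shift(new frame) [0.     0.     0.0005] shift(now) [-0.      0.      0.0005]
pred [279.74009457 200.90808261]
43 280.46006774902344 201.2425422668457 (10.77829647064209, 13.141888618469238) own y -0.07525887701400905 lat -0.00047122569272326246
```

The force rose to 5 N, so both bearings are against the stop. Now I'll back straight out, lift and look.

Emit:
drive_tool([
  {"tx":0,"ty":-0.004,"tz":0,"rx":0,"ry":0,"rz":0,"hand":-0.84},
  {"tx":0,"ty":-0.012,"tz":0,"rx":0,"ry":0,"rz":0,"hand":-0.84},
  {"tx":0,"ty":-0.015,"tz":0,"rx":0,"ry":0,"rz":0,"hand":-0.84},
  {"tx":0,"ty":-0.015,"tz":0,"rx":0,"ry":0,"rz":0,"hand":-0.84},
  {"tx":0,"ty":-0.015,"tz":-0.01,"rx":0,"ry":0,"rz":0,"hand":-0.84},
  {"tx":0,"ty":-0.01,"tz":-0.03,"rx":0,"ry":0,"rz":0,"hand":-0.84},
  {"tx":0,"ty":-0.02,"tz":-0.03,"rx":0,"ry":0,"rz":0,"hand":-0.84},
  {"tx":0,"ty":-0.02,"tz":-0.03,"rx":0,"ry":0,"rz":0,"hand":-0.84},
  {"tx":0,"ty":-0.03,"tz":-0.03,"rx":0,"ry":0,"rz":0,"hand":-0.84},
  {"tx":0,"ty":-0.03,"tz":-0.01,"rx":0,"ry":0,"rz":0,"hand":-0.84},
  {"tx":0,"ty":0,"tz":0,"rx":0,"ry":0,"rz":0,"hand":-0.84},
  {"tx":0,"ty":0,"tz":0,"rx":0,"ry":0,"rz":0,"hand":-0.84},
])

```text
time: 21.93
tool_pos: [0.5076, 0.1315, 0.3238]
orientation: [[0.99, 0.144, 0.003], [0.144, -0.99, -0.0], [0.002, 0.0, -1.0]]
force: [0.1, -0.3, 0.4]
gripper_width: 0.079
```

```bash
python3 - <<'E'
from h import *
print({k:sensors.get_obs()[k] for k in('time','tool_pos','force','dq')})
b=get_image("scene")[130:230,190:330];a=get_image("top")[100:240,130:375]
cv2.imwrite("pics/end.png",np.vstack([cv2.resize(b,(448,320),interpolation=cv2.INTER_CUBIC),cv2.resize(a,(448,256),interpolation=cv2.INTER_CUBIC)]))
E
```

```text
{'time': 21.9333, 'tool_pos': array([0.5076318 , 0.13150415, 0.32380779]), 'force': array([ 0.08674228, -0.31947369,  0.37408598]), 'dq': array([-2.62165491,  1.59938388,  1.54726847, -0.60445063, -0.35931681,
       -0.86589638])}
```

View pics/end.png

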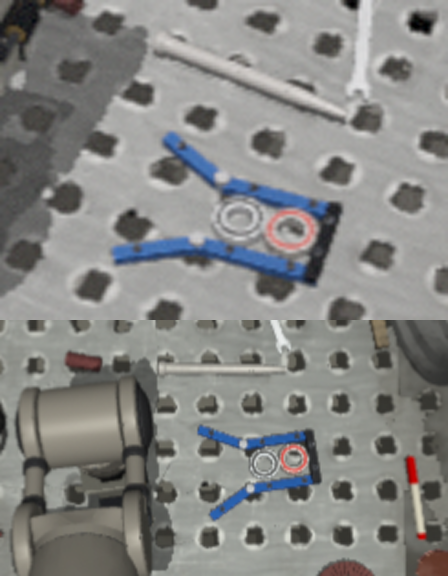

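The final view shows black at (265,463) and red at (294,458) between the rails, with red against the stop. Black's outer edge is about 2–3 px past the pin line, and the punch, marker and roll are where they were.

```bash
python3 - <<'E'
from h import *
print(abs(sensors.get_obs()['dq']).max());print(env.finish_job())
E
```

```text
1.1861307996414436
the job is handed in; nothing more can be done
None
```

I pushed both bearings into the blue slot with the fingertips and handed the job in at about 22 s of the 72 s allowed. The red one went in first, fully past the gate while the black one still lay outside the guides. I then pushed the black one in behind it until the wrist force rose to about 5 N, which I took as both bearings seated against the stop.

- **Position at the end:** The red bearing's centre measured about 75 mm past the gate, against 74.5 mm expected when it touches the stop. From the finger position, the black one's outer edge should be about 4 mm inside the gate. The last picture agrees, at roughly 2–3 pixels past the pin line.
- **Other objects:** The punch and marker looked undisturbed in the last picture. So did the one abrasive roll in view, but there were several alike and I did not identify which was meant. The arm finished with its fingertips about 145 mm above the bench, touching nothing.
- **What went wrong:** The first move call was refused for incomplete rows. An early half turn of the wrist ran joint 6 up to its range limit, so I turned it back and pushed the other way round. No bearing had been touched by then.
- **Disagreements:** The positions from the different cameras and the finger position differed by 1–4 mm. The arm was still settling slightly, at about 1 degree/s, when I handed in.

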